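# Close and lock the photometer's service cover

### The arm

A 6-joint arm with a two-finger parallel gripper is mounted at the origin on the work surface. World frame = base frame: x ahead of the robot, y to its left, z up, the work surface at z = 0. Lengths are in m, angles in rad, forces in N, time in s.
With the tool pointing down it reaches from about 0.25 to 0.725 m from the base axis. Payload 4 kg.
Tool frame: the origin (TCP) lies on the centre line of the jaws, within the pads' length; the fingertips stand 22 mm ahead of it and the grasp point (between the pads) lies 3 mm ahead of it; z points along the fingers, y is the line along which they close (so a half turn about z gives the same grasp; the last joint's range is limited). The gripper opens to 85 mm and grips with 20 to 120 N. Pads are 22 mm wide; open, the fingers measure 114 mm over their backs; the gripper's body (76 mm by 85 mm) begins 54 mm behind the grasp point. The pads swing forward as they close: fully open they stand 13 mm farther back than shut.
Start: joints at [-1.172, 0.241, 0.005, 1.335, 0, 1.571], TCP at [0.194, -0.461, 0.253] pointing down, gripper open.
Joint ranges: [-2.72, 2.72], [-1.05, 1.87], [-1.09, 1.28], [-1.99, 2.15], [-1.42, 1.44], [-3.14, 3.14]. Speed limits (rad/s): [2.79, 2.79, 3.14, 3.14, 3.14, 3.14].

### API

Orientations are given as a unit quaternion [x, y, z, w].
In Python, from workcell import bot gives the robot as it stands.
- The arm moves only by the shell command python3 -m inch 'ROWS'. ROWS is JSON, one flat list of numbers, 7 for each row, row after row: the shift along the world's x, y, z in mm, then the turn, a rotation vector about the world's x, y, z in rad, then the opening in per cent of the stroke, from 0 (shut) to 100 (fully open). A call has 1 to 8 rows; each row is the pose to reach, as a shift and turn from the pose commanded when the call began; what a row does not reach only later rows make up. A row lasts 1/12 s, in which the tool goes at most 41.7 mm and 7.16 degrees, less where a joint would pass 70% of its speed; a pose out of reach is approached as far as the arm can. A call with a gripper value outside its range is refused whole. The fingers move at their own pace and stop on an object; the grip force is fixed at half the most. Time passes only in rows, so rows that repeat a pose let the fingers close. It gives the time, the measured TCP pose, the force, the opening and the grip force at its end, in the units of the state.
- bot.get_obs(): the state, without advancing time (a new reading comes with each control period).
- bot.camera(name): name is "scene" or "top" or "wrist"; returns the picture (384x512x3 uint8, blue, green, red); there is no depth.
- bot.camera_info(name): a dict with "intrinsics" (3x3 intrinsics, pixels), "distortion" ([k1, k2, p1, p2, k3] as OpenCV has them; the pictures are not rectified), "camera_from_world" (4x4, takes a point from world to camera coordinates); the wrist camera has in their place "hand_eye" (4x4, takes a point from camera to tool coordinates, whose origin is the TCP and whose axes are the flange's). Camera axes: x right, y down, z forward; pixel columns grow to the right and rows downward; lengths in m; the calibration is good to about 2 mm. A picture is of the moment at which its call begins: read the wrist's pose just before it. camera_info takes no time and is no camera call.
- bot.job_done(): hands the job in; it is judged then, once.
Trained networks look in the newest picture that a camera, given by its name, has taken for a name from the list of things; names that differ only in an ending like _2 or _b are one class to them, and where a whole thing is asked for, a point or a joint stands for the part that bears it (a point fixed in the world has none). Each returns a list of dicts, best first, with "confidence" (0 to 1); they miss things now and then, are a little off and sometimes report something else, mostly with a low value. They report only what shows in the picture. A call takes as long as a camera call.
- bot.silhouettes(camera, target): "mask" (384x512 bool, what is visible of it) and "uv" ([column, row] in pixels, amid what is visible of it).
- bot.spot_point(camera, target): "uv" ([column, row] in pixels: a listed point, or the origin of a listed thing).
The state is a dict: "clock": time; "joint_pos": joint angles; "joint_vel": joint speeds; "tau": joint torques, N m; "eef_pos": TCP position; "tool_rot": TCP orientation; "ft_force": force on the tool from outside, world axes, zero at the start; "ft_torque": the same for the moment, N m; "grip_width": finger opening in m; "grasp_force": force on a finger pad.
Only numpy, scipy, OpenCV 4.12 (cv2) and the standard library are available. Lean on these libraries where they do the work, as an engineer would, in place of code of your own. Each camera call takes 0.05 s, during which the arm holds its last target. There are 200 camera calls.

### The job

The grey service cover on top of the white photometer stands ajar. Push it fully shut with the fingertips, then set a fingertip in the slot of the round quarter-turn fastener on the cover and turn it clockwise (seen from above) as far as it goes, so that the cover is locked, and take the hand away. Do not grip or lift anything or open the cover further, and leave the lab ware around it where it is.

Things in the scene. Friction and masses are not known exactly. Their poses are not given: they have to be found in the camera images.
- photometer: white bench instrument, 310 (x) x 320 (y) x 120 high, fixed; origin under its centre on the bench, x from its sloping screen front (robot side) to its back, y to its left. The cover lies on the right part of its flat top deck (120 above the bench); the left part carries a low measuring arm (under 150 above the bench) and the cuvette box.
- cover_hinge (a point): the middle of the cover's hinge line, at the back of the cover, at the height of its underside (120 above the bench); the axes turn with the cover (x along the cover away from its free front edge, y along the hinge line, z out of its top face)
- cover_edge (a point): middle of the cover's free front edge, on its top face, 200 from the hinge line. The cover is a grey plate 205 long (across the hinge), 180 wide, 12 thick; its top face is 132 above the bench when shut. Between the free edge and the fastener's rim a 40 wide strip is bare. Axes as at cover_hinge.
- cover (a joint): opening angle of the cover about its hinge, rad: 0 = fully shut (a hard stop), larger = front edge higher; at the start 0.35 to 0.7. A friction hinge: the cover stays where it is left, and about 1.5 to 3.5 N down at the front edge moves it.
- slot (a point): on the fastener's axis, level with its top face (150 above the bench, cover shut); y along the slot, z out of the cover; turns with the fastener: a round aluminium dial, 90 diameter, 18 high above the cover, axis 115 from the hinge line, midway across the cover. In its top a straight slot, 70 long, 28 wide, 15 deep, ends closed, centred on the axis: room for one fingertip or two slim ones closed.
- fastener (a joint): turn of the fastener, rad, clockwise from above: 0 = open (slot parallel to the hinge line), 1.571 = locked, a hard stop (slot square to the hinge line). Starts at 0 to 0.3. Light friction (0.08 N m), stays where left. Under the cover its steel tongue swings under a keeper with 6 play: past about 1 rad the cover cannot shut, and with the cover open the fastener cannot lock it.
- tube_rack: loose orange tube rack, block 200 x 75 x 28, standing on the bench beside the photometer; origin under its centre. Not part of the job: leave it where it is.
- pipette: loose white hand pipette lying on the bench beside the photometer, about 240 long, 24 high; origin under its body. Not part of the job: leave it where it is.
- cuvette_box: loose clear box with a white lid, 57 x 52 x 34 high, standing on the photometer's deck (120 above the bench) just left of the cover; origin under its centre. Not part of the job: leave it where it is.
- tip_box: loose blue pipette-tip box, 120 x 80 x 65 high, on the bench; origin under its centre. Not part of the job: leave it where it is.
- reagent_bottle: loose small bottle, 48 diameter, 90 high, on the bench; origin under its centre. Not part of the job: leave it where it is.
- reagent_jar: loose jar, 60 diameter, 60 high, on the bench; origin under its centre. Not part of the job: leave it where it is.
- scanner: loose black hand scanner lying on the bench, about 200 long, 40 high; origin under its handle. Not part of the job: leave it where it is.

How it is judged:
By the outcome, as a careful person would: the job done as asked, in the order asked, and still so for the second after the job is handed in, with the robot touching nothing.
It also fails if it takes over 51 s, if anything falls off the work surface, if the arm or the gripper's body presses on something with over 40 N, if the wrist force passes 120 N, or if a joint passes its speed limit or range.

## Working session

There is one attempt and no reset: what is moved stays moved. The work goes in short steps, Python scripts to look and compute and a shell command to move; the robot and the scene stay as the last step left them, time stands still between calls to the robot, and variables do not carry over. Pictures are saved under pics/ and viewed, at most 10 in all, crops included, and the job is handed in when it is done.

```bash
mkdir -p pics; ls; cat > h.py <<'E'
import numpy as np, cv2
from workcell import bot
from scipy.spatial.transform import Rotation as R
def cam(n):
    i=bot.camera_info(n); K=np.array(i["intrinsics"],float); D=np.array(i["distortion"],float)
    if "hand_eye" in i:
        o=bot.get_obs(); T=np.eye(4); T[:3,:3]=R.from_quat(o["tool_rot"]).as_matrix(); T[:3,3]=o["eef_pos"]
        W=T@np.array(i["hand_eye"])
    else: W=np.linalg.inv(np.array(i["camera_from_world"]))
    return K,D,W
def ray(c,uv):
    K,D,W=c; p=cv2.undistortPoints(np.array([[uv]],float),K,D)[0,0]
    return W[:3,3], W[:3,:3]@np.array([p[0],p[1],1])
def onz(c,uv,z):
    o,d=ray(c,uv); return o+d*(z-o[2])/d[2]
def tri(a,b):
    A=np.zeros((3,3)); v=np.zeros(3)
    for o,d in (a,b):
        d=d/np.linalg.norm(d); P=np.eye(3)-np.outer(d,d); A+=P; v+=P@o
    x=np.linalg.solve(A,v); return x
def proj(c,p):
    K,D,W=c; M=np.linalg.inv(W); return cv2.projectPoints(np.array([p],float),cv2.Rodrigues(M[:3,:3])[0],M[:3,3],K,D)[0].ravel()
E
cat > a.py <<'E'
from h import *
np.set_printoptions(precision=3,suppress=True)
C={}
ims=[]
for n in("scene","top"):
    C[n]=cam(n); im=bot.camera(n); ims.append(im)
    for t in("cover_hinge","cover_edge","slot","photometer","tube_rack","cuvette_box","pipette"):
        r=bot.spot_point(n,t)[:2]
        C[n,t]=r[0]["uv"] if r else None
        print(n,t,[(np.round(x["uv"],1),round(x["confidence"],2)) for x in r])
cv2.imwrite("pics/s.png",ims[0]);cv2.imwrite("pics/t.png",ims[1])
for t in("cover_hinge","cover_edge","slot","photometer"):
    if C["scene",t] is not None and C["top",t] is not None: print(t,tri(ray(C["scene"],C["scene",t]),ray(C["top"],C["top",t])))
print(bot.get_obs())
E
python3 a.py
```

```text
pics
scene cover_hinge [(array([254.9, 218.1]), 0.63)]
scene cover_edge [(array([242.8, 154.2]), 0.86), (array([333.2, 223.4]), 0.64)]
scene slot [(array([248.9, 175.9]), 0.79)]
scene photometer [(array([117.2, 255.1]), 0.4)]
scene tube_rack [(array([334.4, 223.5]), 0.94)]
scene cuvette_box []
scene pipette [(array([195.8, 226.9]), 0.88)]
top cover_hinge [(array([269. , 172.3]), 0.63)]
top cover_edge [(array([264.8, 210.4]), 0.76)]
top slot [(array([266.8, 191.5]), 0.79), (array([265.7, 210.1]), 0.41)]
top photometer [(array([252.6, 206.8]), 0.92)]
top tube_rack [(array([193.4, 188.9]), 0.68)]
top cuvette_box [(array([195.5, 189.2]), 0.59), (array([227. , 203.6]), 0.57)]
top pipette [(array([311.3, 223.1]), 0.66)]
cover_hinge [ 0.658 -0.058  0.116]
cover_edge [ 0.499 -0.044  0.241]
slot [ 0.57  -0.049  0.205]
photometer [ 0.579 -0.223  0.05 ]
{'clock': 0.8, 'joint_pos': array([-1.172,  0.241,  0.005,  1.335,  0.   ,  1.571]), 'joint_vel': array([ 0.001, -0.001, -0.001,  0.001, -0.001, -0.   ]), 'tau': array([ -0.   , -37.215,  25.268,   0.001,  -0.   ,   0.   ]), 'eef_pos': array([ 0.194, -0.461,  0.253]), 'tool_rot': array([ 0.98 ,  0.198,  0.   , -0.   ]), 'ft_force': array([-0.57 , -0.073, -0.081]), 'ft_torque': array([ 0.029, -0.05 , -0.038]), 'grasp_force': 0.0, 'grip_width': 0.08553493486078825}
```

View pics/s.png

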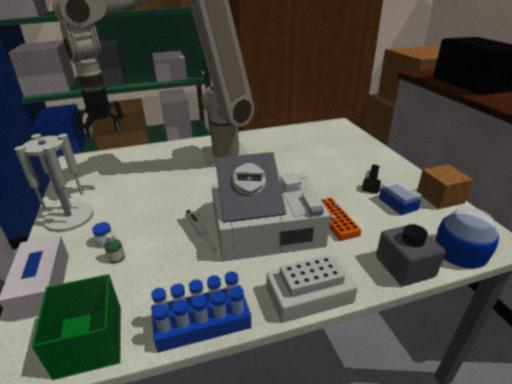

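View pics/t.png

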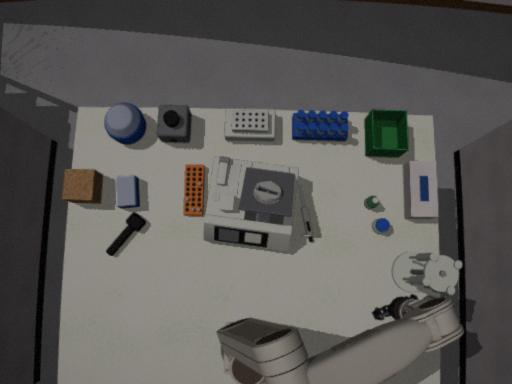

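The scene view shows the cover ajar, with the dial at (249,177). In the top view the cover is around (268,192) and the pipette lies to its right at (308,225). The triangulated points are plausible: the hinge is about 0.116 high and the opening about 0.6 rad. Next I go up and over, closing the fingers.

```bash
python3 -m inch '[0,0,60,0,0,0,0, 10,30,110,0,0,0,0, 180,280,130,0,0,0,0, 180,280,130,0,0,0,0, 180,280,130,0,0,0,0, 180,280,130,0,0,0,0, 180,280,130,0,0,0,0, 180,280,130,0,0,0,0]' && python3 -m inch '[40,120,0,0,0,0,0, 40,120,0,0,0,0,0, 40,120,0,0,0,0,0, 40,120,0,0,0,0,0, 40,120,0,0,0,0,0]'; cat > w.py <<'E'
from h import *
import sys
np.set_printoptions(precision=4,suppress=True)
o=bot.get_obs(); print(o["clock"],o["joint_pos"],o["eef_pos"],o["tool_rot"])
c=cam("wrist"); im=bot.camera("wrist"); cv2.imwrite(sys.argv[1],im)
for t in("cover_hinge","cover_edge","slot"):
    for x in bot.spot_point("wrist",t)[:2]: print(t,np.round(x["uv"],1),round(x["confidence"],2),*[onz(c,x["uv"],z) for z in map(float,sys.argv[2:])])
E
python3 w.py pics/w1.png 0.12 0.15 0.205 0.241; python3 -c "
from workcell import bot;print(bot.camera_info('wrist'))"
```

```text
clock: 1.47
eef_pos: [0.3365, -0.2366, 0.3729]
tool_rot: [0.98, 0.198, 0.0, 0.0]
ft_force: [0.2, -0.8, -0.8]
grip_width: 0.0
grasp_force: 0.0
clock: 1.88
eef_pos: [0.3766, -0.1162, 0.3724]
tool_rot: [0.98, 0.201, 0.0, 0.0]
ft_force: [-0.3, -0.7, 0.5]
grip_width: -0.0002
grasp_force: 0.0
1.8833 [-0.299   0.0061  0.0402  1.6045 -0.0002  2.4373] [ 0.3766 -0.1162  0.3724] [0.9795 0.2013 0.0001 0.0002]
cover_hinge [226.6  10.2] 0.62 [ 0.5192 -0.0191  0.12  ] [ 0.5134 -0.0244  0.15  ] [ 0.5029 -0.034   0.205 ] [ 0.496  -0.0403  0.241 ]
cover_edge [227.    8.5] 0.74 [ 0.5209 -0.0189  0.12  ] [ 0.515  -0.0242  0.15  ] [ 0.5042 -0.0339  0.205 ] [ 0.4971 -0.0402  0.241 ]
{'intrinsics': array([[293.34140019,   0.        , 255.51337519],
       [  0.        , 293.34140019, 190.48089119],
       [  0.        ,   0.        ,   1.        ]]), 'distortion': array([0.01077146, 0.        , 0.        , 0.        , 0.        ]), 'hand_eye': array([[ 3.60323261e-04, -9.52720677e-01, -3.03847300e-01,
         7.79267231e-02],
       [ 9.99999755e-01,  1.60793005e-04,  6.81698841e-04,
        -1.12214094e-03],
       [-6.00612061e-04, -3.03847472e-01,  9.52720501e-01,
        -1.20062388e-01],
       [ 0.00000000e+00,  0.00000000e+00,  0.00000000e+00,
         1.00000000e+00]])}
```

The hand rotates as needed (j6 grows clockwise), and the edge seen by the wrist camera agrees with the triangulation. Now I turn the hand so its y axis will lie along the slot, with the whole clockwise turn within j6's range, and move over the edge.

```bash
python3 -m inch '[115,68,0,0,0,1.0,0, 115,68,0,0,0,1.0,0, 115,68,0,0,0,1.0,0, 115,68,0,0,0,1.0,0, 115,68,0,0,0,1.0,0, 115,68,0,0,0,1.0,0, 115,68,0,0,0,1.0,0, 115,68,0,0,0,1.0,0]' && python3 -m inch '[0,0,0,0,0,1.0,0, 0,0,0,0,0,1.0,0, 0,0,0,0,0,1.0,0, 0,0,0,0,0,1.0,0, 0,0,0,0,0,1.0,0, 0,0,0,0,0,1.0,0, 0,0,0,0,0,1.0,0, 0,0,0,0,0,1.0,0]' && python3 -m inch '[0,0,0,0,0,0.5,0, 0,0,0,0,0,0.5,0, 0,0,0,0,0,0.5,0, 0,0,0,0,0,0.5,0, 0,0,0,0,0,0.5,0]'; python3 w.py pics/w2.png 0.12 0.15 0.205 0.241
```

```text
clock: 2.75
eef_pos: [0.491, -0.0526, 0.3718]
tool_rot: [0.765, 0.645, -0.0, -0.0]
ft_force: [0.4, 0.7, -0.3]
grip_width: -0.0001
grasp_force: 0.0
clock: 3.42
eef_pos: [0.4909, -0.0528, 0.3721]
tool_rot: [0.362, 0.932, -0.0, -0.0]
ft_force: [0.5, -0.2, -0.8]
grip_width: 0.0002
grasp_force: 0.0
clock: 3.83
eef_pos: [0.4909, -0.0526, 0.3721]
tool_rot: [0.122, 0.993, -0.0, -0.0]
ft_force: [-0.5, 1.4, 0.1]
grip_width: -0.0005
grasp_force: 0.0
3.8333 [-0.1067  0.2117  0.273   1.6325 -0.0002  0.1383] [ 0.4909 -0.0526  0.3721] [ 0.1222  0.9925 -0.0001 -0.0002]
cover_hinge [280.6 271.7] 0.66 [ 0.6598 -0.0563  0.12  ] [ 0.6401 -0.0544  0.15  ] [ 0.6039 -0.0509  0.205 ] [ 0.5802 -0.0486  0.241 ]
cover_edge [270.4 191.3] 0.98 [ 0.5362 -0.0427  0.12  ] [ 0.5264 -0.0419  0.15  ] [ 0.5085 -0.0404  0.205 ] [ 0.4968 -0.0394  0.241 ]
slot [281.  254.8] 0.96 [ 0.6328 -0.0497  0.12  ] [ 0.6153 -0.0483  0.15  ] [ 0.5831 -0.0458  0.205 ] [ 0.562  -0.0441  0.241 ]
slot [ 49.5 238.8] 0.37 [ 0.5293 -0.3583  0.12  ] [ 0.5201 -0.3321  0.15  ] [ 0.5033 -0.2839  0.205 ] [ 0.4922 -0.2524  0.241 ]
```

View pics/w2.png

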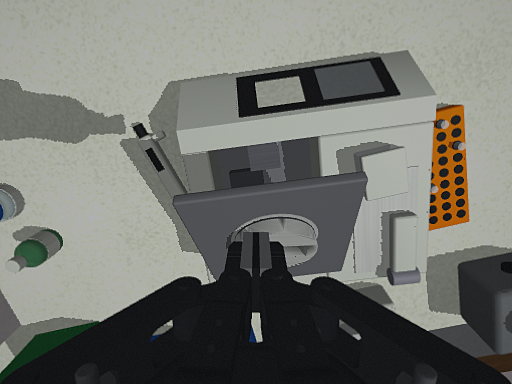

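Wrist view: cover edge at (270,191), dial partly hidden at (281,250). All three estimates agree: edge at about (0.497,-0.040), hinge at about (0.660,-0.057). I push along the arc.

```bash
python3 -m inch '[30,10,-40,0,0,0,0, 30,10,-80,0,0,0,0, 30,10,-102,0,0,0,0, 30,10,-102,0,0,0,0, 29,10,-108,0,0,0,0, 28,10,-114,0,0,0,0, 26,10,-120,0,0,0,0, 23,10,-126,0,0,0,0]' && python3 -m inch '[-4,0,-8,0,0,0,0, -8,0,-16,0,0,0,0, -12,0,-24,0,0,0,0, -15,0,-32,0,0,0,0, -18,0,-40,0,0,0,0, -21,0,-48,0,0,0,0, -24,0,-56,0,0,0,0, -26,0,-64,0,0,0,0]'
```

```text
clock: 4.7
eef_pos: [0.5154, -0.0406, 0.2484]
tool_rot: [0.121, 0.993, 0.0, 0.003]
ft_force: [0.9, 0.4, 3.5]
grip_width: -0.0
grasp_force: 1.6
clock: 5.37
eef_pos: [0.4883, -0.0403, 0.1819]
tool_rot: [0.121, 0.993, 0.0, 0.001]
ft_force: [1.0, 1.6, 3.3]
grip_width: 0.0
grasp_force: 1.3
```

```bash
python3 -m inch '[-2,0,-7,0,0,0,0, -4,0,-14,0,0,0,0, -5,0,-21,0,0,0,0, -5,0,-27,0,0,0,0, -5,0,-30,0,0,0,0, -5,0,-32,0,0,0,0, -5,0,-32,0,0,0,0]'
```

```text
clock: 5.95
eef_pos: [0.4826, -0.0405, 0.1537]
tool_rot: [0.121, 0.993, -0.0, 0.001]
ft_force: [-9.3, 1.9, 27.8]
grip_width: 0.0
grasp_force: 14.3
```

Hard stop reached at tip height 0.132, the shut height. I lift and look from above the slot.

```bash
python3 -m inch '[0,0,30,0,0,0,0, 0,0,70,0,0,0,0, 30,-5,110,0,0,0,0, 72,-5,130,0,0,0,0, 72,-5,130,0,0,0,0, 72,-5,130,0,0,0,0, 72,-5,130,0,0,0,0, 72,-5,130,0,0,0,0]'; python3 w.py pics/w3.png 0.12 0.132 0.15; cat > s.py <<'E'
from h import *
for n in("scene","top"):
    bot.camera(n);
E
python3 a.py | tail -18 | grep -v "top\|scene\|{"
```

```text
clock: 6.62
eef_pos: [0.5533, -0.0454, 0.2782]
tool_rot: [0.121, 0.993, -0.0, -0.002]
ft_force: [0.8, 0.7, -0.5]
grip_width: -0.0002
grasp_force: 0.0
6.6167 [-0.0817  0.3474  0.2158  1.4442 -0.0003  0.1612] [ 0.5533 -0.0454  0.2782] [ 0.1212  0.9926 -0.0003 -0.0024]
cover_hinge [251.5 177.1] 0.3 [ 0.5486 -0.0476  0.12  ] [ 0.5456 -0.0466  0.132 ] [ 0.541  -0.0452  0.15  ]
cover_edge [234.1  71.9] 0.57 [ 0.4519 -0.0391  0.12  ] [ 0.4531 -0.0385  0.132 ] [ 0.4547 -0.0376  0.15  ]
slot [251.4 177.7] 0.96 [ 0.5492 -0.0478  0.12  ] [ 0.5461 -0.0469  0.132 ] [ 0.5415 -0.0454  0.15  ]
cover_hinge [0.541 0.215 0.097]
slot [ 0.524 -0.238  0.226]
```

View pics/w3.png

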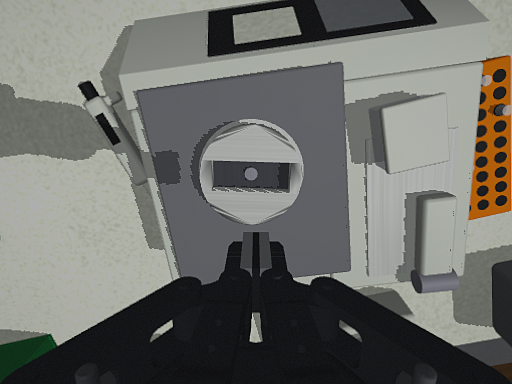

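The cover is flat. The slot runs nearly horizontal in the image, around (253,177), so it is already aligned with the tool's y axis. I zoom in to measure it better.

```bash
python3 -c "
import cv2
im=cv2.imread('pics/w3.png')[115:235,180:325];cv2.imwrite('pics/z.png',cv2.resize(im,None,fx=5,fy=5,interpolation=cv2.INTER_CUBIC))"
```

```text
(no output)
```

View pics/z.png

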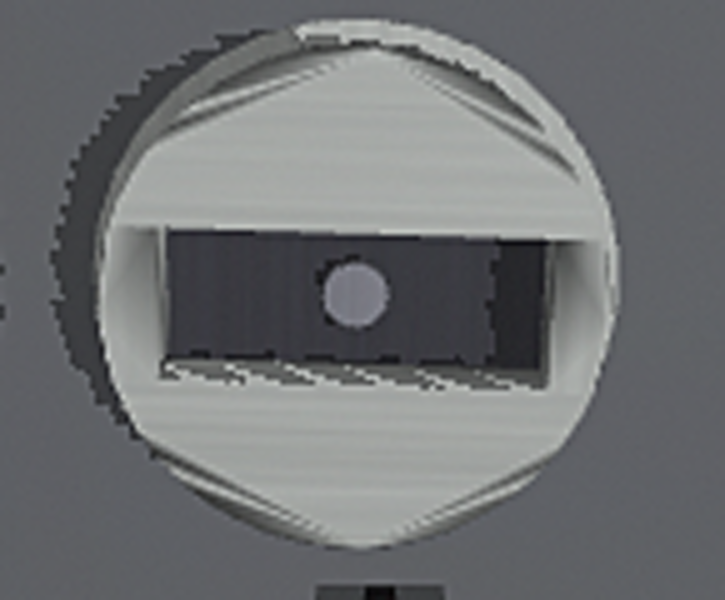

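The slot centre is at about (251.2,176.8), which puts it at (0.541,-0.0455) at z=0.15. The slot is turned only 0.03 rad clockwise from the tool. I insert to about 11 mm depth.

```bash
python3 -m inch '[-12,0,-40,0,0,-0.03,0, -12,0,-75,0,0,-0.03,0, -12,0,-92,0,0,-0.03,0, -12,0,-92,0,0,-0.03,0, -12,0,-98,0,0,-0.03,0, -12,0,-104,0,0,-0.03,0, -12,0,-107,0,0,-0.03,0]' && python3 -m inch '[0,0,-4,0,0,0,0, 0,0,-7,0,0,0,0, 0,0,-10,0,0,0,0, 0,0,-10,0,0,0,0]'
```

```text
clock: 8.2
eef_pos: [0.5441, -0.0454, 0.1741]
tool_rot: [0.136, 0.991, 0.0, 0.001]
ft_force: [-0.9, -0.0, 0.5]
grip_width: 0.0004
grasp_force: 0.0
clock: 8.53
eef_pos: [0.5429, -0.0453, 0.1629]
tool_rot: [0.136, 0.991, -0.0, -0.0]
ft_force: [0.7, 0.3, 0.3]
grip_width: -0.0001
grasp_force: 0.0
```

Inserted without contact at tip height 0.141, 9 mm deep. Now I turn clockwise.

```bash
python3 -m inch '[0,0,0,0,0,-0.1,0, 0,0,0,0,0,-0.2,0, 0,0,0,0,0,-0.3,0, 0,0,0,0,0,-0.4,0, 0,0,0,0,0,-0.5,0, 0,0,0,0,0,-0.6,0, 0,0,0,0,0,-0.7,0, 0,0,0,0,0,-0.8,0]' && python3 -m inch '[0,0,0,0,0,-0.1,0, 0,0,0,0,0,-0.2,0, 0,0,0,0,0,-0.3,0, 0,0,0,0,0,-0.4,0, 0,0,0,0,0,-0.5,0, 0,0,0,0,0,-0.6,0]'; python3 -c "
from workcell import bot;o=bot.get_obs();print(o['ft_torque'],o['joint_pos'])"
```

```text
clock: 9.2
eef_pos: [0.5428, -0.0449, 0.1634]
tool_rot: [0.513, 0.858, 0.0, -0.0]
ft_force: [-1.2, 1.6, 0.6]
grip_width: -0.0001
grasp_force: 0.8
clock: 9.7
eef_pos: [0.5428, -0.0449, 0.1635]
tool_rot: [0.744, 0.668, 0.0, -0.0]
ft_force: [-0.8, 0.9, 0.5]
grip_width: 0.0002
grasp_force: 0.4
[ 0.185696    0.12814065 -0.03927281] [-8.29655365e-02  3.82308545e-01 -3.69055866e-02  1.15193108e+00
  7.52099609e-04  1.59438832e+00]
```

```bash
T="from workcell import bot;o=bot.get_obs();print(o['ft_torque'],o['joint_pos'][5])"; python3 -m inch '[0,0,0,0,0,-0.06,0, 0,0,0,0,0,-0.12,0, 0,0,0,0,0,-0.16,0, 0,0,0,0,0,-0.16,0]'; python3 -c "$T"; python3 -m inch '[0,0,0,0,0,-0.05,0, 0,0,0,0,0,-0.1,0, 0,0,0,0,0,-0.1,0]'; python3 -c "$T"
```

```text
clock: 10.03
eef_pos: [0.5432, -0.0453, 0.1635]
tool_rot: [0.794, 0.608, 0.0, 0.0]
ft_force: [-0.1, -0.4, 0.0]
grip_width: 0.0
grasp_force: 0.0
[-0.04171106 -0.02439959  0.03380757] 1.750096671213834
clock: 10.28
eef_pos: [0.543, -0.0452, 0.1634]
tool_rot: [0.823, 0.568, 0.0, -0.0]
ft_force: [-0.0, 0.4, 0.2]
grip_width: -0.0001
grasp_force: 0.3
[ 0.11356983  0.07067038 -0.09100294] 1.8492033723950472
```

```bash
T="from workcell import bot;o=bot.get_obs();print(o['ft_torque'],o['joint_pos'][5])"; python3 -m inch '[0,0,0,0,0,-0.05,0, 0,0,0,0,0,-0.1,0, 0,0,0,0,0,-0.1,0]'; python3 -c "$T"; python3 -m inch '[0,0,0,0,0,-0.05,0, 0,0,0,0,0,-0.1,0, 0,0,0,0,0,-0.1,0]'; python3 -c "$T"
```

```text
clock: 10.53
eef_pos: [0.5428, -0.045, 0.1633]
tool_rot: [0.85, 0.527, -0.0, -0.0]
ft_force: [-2.0, 1.4, 0.8]
grip_width: -0.0
grasp_force: 0.7
[0.26332259 0.24536128 0.03748755] 1.9483619093733742
clock: 10.78
eef_pos: [0.5426, -0.0449, 0.1632]
tool_rot: [0.875, 0.484, -0.0, -0.001]
ft_force: [-1.6, 1.4, 1.0]
grip_width: 0.0004
grasp_force: 1.1
[0.30788267 0.30616172 0.02542509] 2.0477502584751304
```

There is more lag than expected and no stop felt, so slim tips may be slipping in the slot. I withdraw and look.

```bash
python3 -m inch '[0,0,20,0,0,0,0, 0,0,60,0,0,0,0, 0,0,100,0,0,0,0, 0,0,120,0,0,0,0, -10,-15,120,0,0,0,0, -10,-15,120,0,0,0,0]'; python3 w.py pics/w4.png 0.15
```

```text
clock: 11.28
eef_pos: [0.5334, -0.0621, 0.2857]
tool_rot: [0.875, 0.484, 0.001, 0.002]
ft_force: [-0.6, -0.1, -0.9]
grip_width: 0.0
grasp_force: 0.0
11.2833 [-0.115   0.3006  0.1695  1.4349 -0.0017  2.0164] [ 0.5334 -0.0621  0.2857] [0.8751 0.4839 0.0014 0.0021]
cover_hinge [364.9 111.1] 0.69 [ 0.647  -0.0543  0.15  ]
cover_edge [174.6 200.9] 0.6 [ 0.4631 -0.0334  0.15  ]
cover_edge [160.   27.5] 0.6 [0.5395 0.0868 0.15  ]
slot [254.1 170.9] 0.55 [ 0.5404 -0.0484  0.15  ]
```

View pics/w4.png

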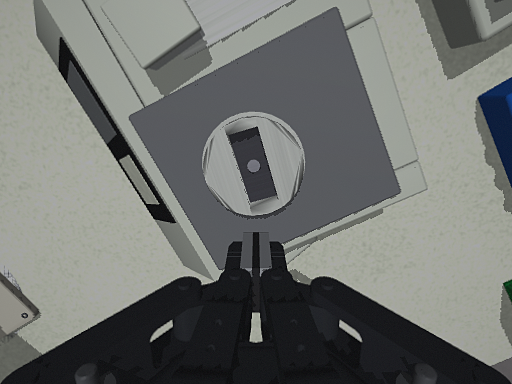

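The slot lies about as it started, near parallel to the hinge line, so the closed slim tips only slipped in it. I'll use partly opened fingers spanning the slot's length instead. I rotate back, open to 36 % (about 31 mm) and check.

```bash
python3 -m inch '[25,16,-7,0,0,1.0,36, 25,16,-7,0,0,1.0,36, 25,16,-7,0,0,1.0,36, 25,16,-7,0,0,1.0,36, 25,16,-7,0,0,1.0,36, 25,16,-7,0,0,1.0,36, 25,16,-7,0,0,1.0,36, 25,16,-7,0,0,1.0,36]' && python3 -m inch '[0,0,0,0,0,0.86,36, 0,0,0,0,0,0.86,36, 0,0,0,0,0,0.86,36, 0,0,0,0,0,0.86,36, 0,0,0,0,0,0.86,36, 0,0,0,0,0,0.86,36, 0,0,0,0,0,0.86,36, 0,0,0,0,0,0.86,36]'; python3 w.py pics/w5.png 0.15;  python3 -c "
import cv2
im=cv2.imread('pics/w5.png')[110:270,155:355];cv2.imwrite('pics/z5.png',cv2.resize(im,None,fx=3.7,fy=3.7,interpolation=cv2.INTER_CUBIC))"
```

```text
clock: 12.15
eef_pos: [0.5579, -0.0438, 0.2749]
tool_rot: [0.533, 0.846, -0.001, -0.001]
ft_force: [0.2, -0.0, 0.0]
grip_width: 0.0308
grasp_force: 0.0
clock: 12.82
eef_pos: [0.5579, -0.0439, 0.275]
tool_rot: [0.134, 0.991, -0.0, -0.001]
ft_force: [0.7, -0.1, -0.3]
grip_width: 0.0308
grasp_force: 0.0
12.8167 [-0.0785  0.3552  0.2188  1.4365  0.      0.1912] [ 0.5579 -0.0439  0.275 ] [ 0.1344  0.9909 -0.     -0.0011]
cover_edge [233.2  67.1] 0.73 [ 0.4568 -0.033   0.15  ]
slot [245.7 173.8] 0.93 [ 0.541  -0.0471  0.15  ]
```

View pics/z5.png

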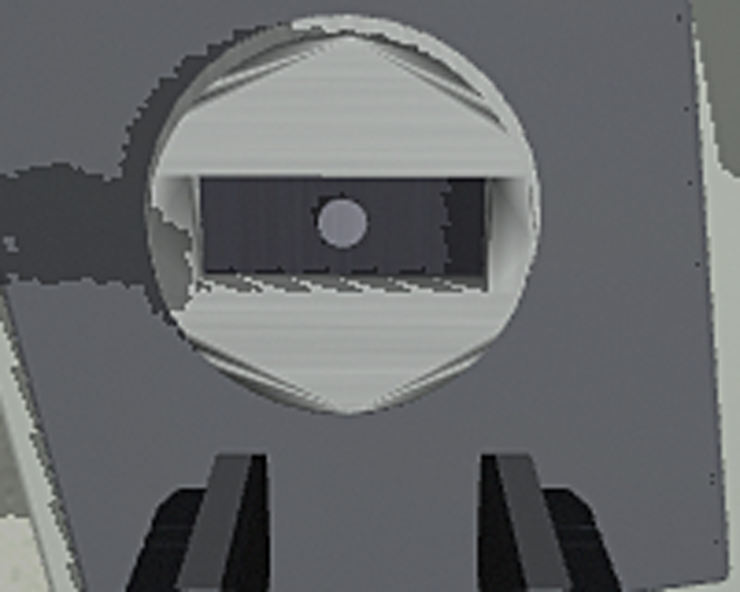

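The slot is aligned with the tool, centred at about (0.541,-0.0455). The tips span about 44 mm and fit the 70 mm slot. I insert.

```bash
python3 -m inch '[-16,-1,-40,0,0,0,36, -16,-1,-75,0,0,0,36, -16,-1,-90,0,0,0,36, -16,-1,-95,0,0,0,36, -16,-1,-100,0,0,0,36, -16,-1,-105,0,0,0,36, -16,-1,-108,0,0,0,36]' && python3 -m inch '[0,0,-4,0,0,0,36, 0,0,-7,0,0,0,36, 0,0,-10,0,0,0,36, 0,0,-10,0,0,0,36]'
```

```text
clock: 13.6
eef_pos: [0.5431, -0.0454, 0.1691]
tool_rot: [0.136, 0.991, 0.0, 0.001]
ft_force: [-0.8, 0.0, -0.3]
grip_width: 0.0308
grasp_force: 0.0
clock: 13.93
eef_pos: [0.5419, -0.0453, 0.1579]
tool_rot: [0.136, 0.991, 0.0, -0.0]
ft_force: [-0.5, 0.2, -0.1]
grip_width: 0.0307
grasp_force: 0.0
```

```bash
T="from workcell import bot;o=bot.get_obs();print(o['ft_torque'],o['joint_pos'][5])"; python3 -m inch '[0,0,0,0,0,-0.1,36, 0,0,0,0,0,-0.2,36, 0,0,0,0,0,-0.3,36, 0,0,0,0,0,-0.4,36, 0,0,0,0,0,-0.5,36, 0,0,0,0,0,-0.6,36, 0,0,0,0,0,-0.7,36, 0,0,0,0,0,-0.8,36]';python3 -c "$T"; python3 -m inch '[0,0,0,0,0,-0.1,36, 0,0,0,0,0,-0.2,36, 0,0,0,0,0,-0.3,36, 0,0,0,0,0,-0.4,36, 0,0,0,0,0,-0.5,36, 0,0,0,0,0,-0.55,36]'; python3 -c "$T"; python3 -m inch '[0,0,0,0,0,-0.05,36, 0,0,0,0,0,-0.1,36, 0,0,0,0,0,-0.1,36]'; python3 -c "$T"
```

```text
clock: 14.6
eef_pos: [0.5427, -0.0457, 0.1584]
tool_rot: [0.513, 0.858, -0.0, 0.001]
ft_force: [1.7, -1.8, -1.2]
grip_width: 0.0305
grasp_force: 2.5
[-0.29962571 -0.41144384  0.06953099] 0.9939929997145448
clock: 15.1
eef_pos: [0.5431, -0.0467, 0.1585]
tool_rot: [0.727, 0.687, -0.0, 0.002]
ft_force: [2.5, -4.7, -2.1]
grip_width: 0.0309
grasp_force: 3.0
[-0.86235989 -0.54689274  0.04950473] 1.5432264703754799
clock: 15.35
eef_pos: [0.543, -0.0468, 0.1585]
tool_rot: [0.759, 0.651, -0.0, 0.002]
ft_force: [2.6, -4.3, -2.5]
grip_width: 0.031
grasp_force: 2.2
[-1.00518333 -0.45865219  0.06342738] 1.6402044218580079
```

```bash
T="from workcell import bot;o=bot.get_obs();print(o['ft_torque'],o['joint_pos'][5])"; python3 -m inch '[0,0,0,0,0,-0.05,36, 0,0,0,0,0,-0.08,36, 0,0,0,0,0,-0.08,36]'; python3 -c "$T"; python3 -m inch '[0,0,0,0,0,-0.04,36, 0,0,0,0,0,-0.07,36, 0,0,0,0,0,-0.07,36]'; python3 -c "$T"
```

```text
clock: 15.6
eef_pos: [0.543, -0.047, 0.1586]
tool_rot: [0.785, 0.62, -0.0, 0.002]
ft_force: [1.9, -4.5, -2.4]
grip_width: 0.0305
grasp_force: 2.4
[-1.12454765 -0.50261969  0.03027884] 1.719282845747078
clock: 15.85
eef_pos: [0.5429, -0.0471, 0.1585]
tool_rot: [0.805, 0.593, -0.0, 0.002]
ft_force: [2.2, -5.8, -2.6]
grip_width: 0.031
grasp_force: 19.0
[-1.25337461 -0.49022379  1.03172971] 1.7867868503506252
```

Torque jumped to 1.0 N m: the stop. A touch more, then I ease off within the play, lift out and look.

```bash
T="from workcell import bot;o=bot.get_obs();print(o['ft_torque'],o['joint_pos'][5])"; python3 -m inch '[0,0,0,0,0,-0.02,36, 0,0,0,0,0,-0.03,36, 0,0,0,0,0,-0.03,36]'; python3 -c "$T"; python3 -m inch '[0,0,0,0,0,0.07,36, 0,0,0,0,0,0.16,36, 0,1,0,0,0,0.18,36, 0,1,0,0,0,0.18,36, 0,1,8,0,0,0.18,36, 0,1,20,0,0,0.18,36, 0,1,60,0,0,0.18,36, 0,1,100,0,0,0.18,36]'; python3 -m inch '[-4,-14,20,0,0,0,36, -4,-14,20,0,0,0,36, -4,-14,20,0,0,0,36]'; python3 w.py pics/w6.png 0.15
```

```text
clock: 16.1
eef_pos: [0.543, -0.0472, 0.1586]
tool_rot: [0.813, 0.583, -0.001, 0.003]
ft_force: [1.8, -6.5, -3.6]
grip_width: 0.0307
grasp_force: 37.2
[-1.45105813 -0.47686065  1.94776642] 1.8135454481315887
clock: 16.77
eef_pos: [0.5402, -0.0435, 0.258]
tool_rot: [0.759, 0.651, -0.001, -0.003]
ft_force: [-0.0, 0.5, 0.6]
grip_width: 0.0307
grasp_force: 0.0
clock: 17.02
eef_pos: [0.5387, -0.0583, 0.2805]
tool_rot: [0.759, 0.651, 0.002, 0.001]
ft_force: [-0.5, 0.6, 0.1]
grip_width: 0.0306
grasp_force: 0.0
17.0167 [-0.1083  0.3123  0.1721  1.4264  0.0011  1.6159] [ 0.5387 -0.0583  0.2805] [0.7592 0.6508 0.0018 0.0011]
cover_hinge [373.6 164.1] 0.95 [ 0.6441 -0.0513  0.15  ]
cover_edge [167.9 174.3] 0.84 [ 0.4649 -0.0327  0.15  ]
slot [256.1 177.6] 0.78 [ 0.5411 -0.0476  0.15  ]
```

View pics/w6.png

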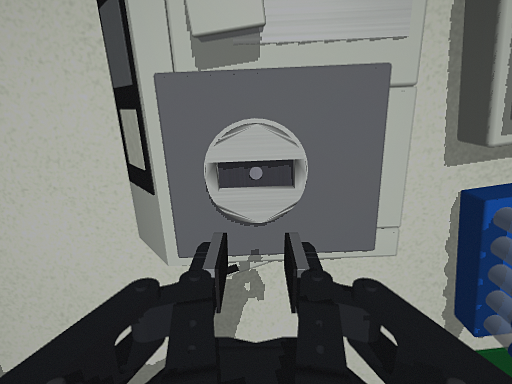

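The dial's slot at (256,175) is now square to the hinge line and parallel to the cover's side edges, so the cover is locked and shut. I move away and hand in.

```bash
python3 -m inch '[0,0,40,0,0,0,36, 0,0,80,0,0,0,36, -60,0,110,0,0,0,36, -100,0,110,0,0,0,36, -100,0,110,0,0,0,36, -100,0,110,0,0,0,36, -100,0,110,0,0,0,36, -100,0,110,0,0,0,36]'; python3 -c "
from workcell import bot;print(bot.job_done())"
```

```text
clock: 17.88
eef_pos: [0.4383, -0.0581, 0.3873]
tool_rot: [0.759, 0.651, -0.0, -0.001]
ft_force: [-0.3, 0.9, -0.6]
grip_width: 0.0307
grasp_force: 0.0
the job is handed in; nothing more can be done
None
```

The cover is shut, the fastener is turned clockwise to its stop, the hand is clear, and the job was handed in at about 18 s; the first turn slipped in the slot and was redone with the fingers partly open.

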